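Clamp a bone blank in the drilling jig

TASK

Clamp the bone blank that lies in the drilling jig, ready for drilling. Draw back the catch bolt with the black knob to free the blue clamp arm, swing the arm over the blank until it meets its stop pin, then turn the brass thumbscrew clockwise, in several grips, until it is fully seated on the arm: stop when it turns hard and do not force it past that. Leave the blank and the other things on the bench where they lie.

Things in the scene. Friction and masses are not known exactly. Their poses are not given: they have to be found in the camera images.
- drill_jig: Drilling jig fixed to the bench, at a different place and angle each run. Base plate 130 (x) x 220 (y) x 12 mm; origin: centre of its underside; z up, -x its front, y left. The blue arm's pillar is at x 40, y 55 mm. The parked arm points from it along 255 degrees from +x (mostly -y, a little -x); in clamping position it points along 180 degrees (-x), 75 degrees clockwise from above.
- bush_top (a point): Top of the drill bush in a dark bracket over the blank's left end, 51 mm above the jig's underside; the bracket spans x -38 to 22, y 80 to 104 mm in the drill_jig frame. The arm's stop pin stands at x 4, y 71 mm, its top at z 60 mm.
- catch_bolt (a joint): Travel of the catch bolt, m: 0 = shot, its steel tip sits in the slot in the end of the parked arm and blocks it; 0.018 = fully drawn. It slides away from the pillar, along the parked arm's direction (255 degrees in the drill_jig frame). The tip is clear of the arm from 0.011. About 2 N of friction, no spring: it stays where it is left.
- bolt_grip (a point): On the upright axis of the catch bolt's black knob, at mid-height. Round, 14 mm in diameter at its head (11 at its foot), 11.5 mm above and 12.5 mm below this point; it starts 138 mm from the pillar axis. It stands in a slot of the grey catch housing, 26 mm wide, 120 to 172 mm from the pillar axis, whose top is 12.5 mm below this point. Moves with the bolt.
- clamp_arm (a joint): Angle of the clamp arm, rad: 0 = parked (locked by the catch bolt), 1.309 = against the stop pin with the thumbscrew's foot over the blank. It turns clockwise seen from above about the upright pillar; about 0.15 N m of friction, it stays where it is left.
- pivot_point (a point): Point on the arm's upright pivot axis, at the arm's mid-height (the jig's z 59 mm).
- swing_end (a point): In the free end of the blue arm, 96 mm from the pivot axis, at mid-height. The arm is a bar 24 mm wide and 14 mm high (7 above and below this point), ending 117 mm from the pivot. Here it can be pinched across its width from above or pushed on its side; below it are 40 mm of free space to the base plate. Moves with the arm.
- thumbscrew (a joint): Angle of the brass thumbscrew's screw, rad, growing clockwise seen from above (tightening). Starts between 1.0 and 1.7; its shoulder meets the washer on the arm, fully seated, at 4.0: a hard stop. Until then it turns easily (0.04 N m of friction, up to 0.07 near the seat) and stays where it is left. It moves down 1.27 mm per rad.
- knurled_head (a joint): Wind-up, rad, of the knurled brass head on its screw, which it drives through a stiff elastic cushion: positive when tightening, 1.5 N m per rad, back to 0 when let go. Below 0.05 while the screw turns easily; once the screw is seated it grows with every further turn of the head. 0.35 (about 0.5 N m) is forcing it.
- screw_grip (a point): On the thumbscrew's upright axis, at mid-height of its knurled head: round, 30 mm in diameter, gripped from 11.5 mm below to 11.5 mm above this point. Seated, this point is 16.5 mm above the arm's top face. 65 mm from the arm's pivot axis. A black line on top shows its turning. Moves with arm and screw.
- screw_foot: Black sprung foot at the lower tip of the thumbscrew, 14 mm in diameter. Origin: centre of its underside. It touches the blank at about 1.2 rad before the thumbscrew is seated, then gives way upwards on its spring, so that it presses with about 13 N at the seat.
- blank: The bone blank in the jig, 22 x 85 x 13 mm, pale, long along the jig's y, lying loose on the bed between fence, lip and end stop. Origin: centre of its underside.
- blank_center (a point): Centre of the blank in the jig, half-way up.
- bone_blank_2: Bystander: a rough bone blank 18 x 70 x 16 mm on the bench; origin at the centre of its underside.
- bone_blank_3: Bystander: a flat bone blank 30 x 60 x 10 mm on the bench; origin at the centre of its underside.
- wax_tin: Bystander: open tin of yellow wax, 65 mm across, 22 mm high; origin at the centre of its underside.
- rubber_grip: Bystander: ribbed black rubber grip 37 x 98 x 37 mm; origin at the centre of its underside.

How it is judged:
On the way, in this order (a step that is already met when the one before it is completed fails the run):
1. the catch bolt is drawn clear of the arm (value of joint catch_bolt above 0.011 m and value of joint clamp_arm below 0.2 rad), for 0.1 s.
2. the arm is swung to its stop pin, with the thumbscrew not yet down on the blank (value of joint clamp_arm above 1.25 rad and value of joint thumbscrew below 2.6 rad), for 0.1 s.
3. the thumbscrew is turned down to its seat (value of joint clamp_arm above 1.25 rad and value of joint thumbscrew above 3.9 rad), for 0.2 s.
At the end, for the whole second after the job is handed in: The clamp arm is against its stop pin (within 0.06 rad), the thumbscrew is seated (not more than 0.1 rad short of its seat), its foot presses on the blank with more than 6 N, and the blank lies at rest on the bed within 5 mm of where it was (all of step 3 and contact force between screw_foot and blank above 6 N and z of blank_center in the frame of drill_jig between 0.027 and 0.034 m and distance of blank_center from where it was at the start of the episode below 0.005 m and linear speed of blank below 0.01 m/s); the robot touches nothing.
It fails at once if the seated thumbscrew is forced (its head wound up by more than 0.35 rad, about 0.5 N m) (value of joint knurled_head above 0.35 rad).
It fails at once if the blank is knocked out of place (more than 8 mm) (distance of blank_center from where it was at the start of the episode above 0.008 m).
It fails at once if another thing on the bench is moved more than 20 mm (distance of any of bone_blank_2, bone_blank_3, wax_tin, rubber_grip from where it was at the start of the episode above 0.02 m).
It also fails if it takes over 72 s, if anything falls off the work surface, if the arm or the gripper's body presses on something with over 40 N, if the wrist force passes 120 N, or if a joint passes its speed limit or range.

ROBOT

A 6-joint arm with a two-finger parallel gripper is mounted at the origin on a cart in front of the work surface, level with it; the furniture and walls round the work are solid. World frame = base frame: x ahead of the robot, y to its left, z up, the work surface at z = 0. Lengths are in m, angles in rad, forces in N, time in s.
With the tool pointing down it reaches from about 0.3 to 1 m from the base axis. Payload 5.1 kg.
Tool frame: the origin (TCP) lies midway between the tips of the shut fingers; the grasp point (between the pads) lies 19 mm behind it; z points along the fingers, y is the direction in which the jaws open and shut (so a half turn about z gives the same grasp; the last joint's range is limited). The gripper opens to 95 mm and grips with 3 to 60 N. Pads are 20 mm wide; open, the fingers measure 119 mm over their backs; the gripper's body (75 mm by 180 mm) begins 59 mm behind the grasp point.
Start: joints at [1.242, 0.124, 1.65, -0, 1.367, -0.083], TCP at [0.158, 0.63, 0.193] pointing down, gripper open.
Joint ranges: [-2.61, 2.61], [-1.02, 2.33], [0.03, 2.71], [-1.35, 4.49], [0.32, 2.68], [-2.91, 2.91]. Speed limits (rad/s): [2.57, 2.57, 3.14, 3.14, 3.14, 3.14].

INTERFACE

Orientations are given as a unit quaternion [w, x, y, z].
In Python, from workcell import ctrl gives the robot as it stands.
- The arm moves only by the tool send_rows, never from a script. Its argument "rows" is a list of rows, each a list of 6 numbers: the shift along the tool's x, y, z in cm, then the turn, a rotation vector about the tool's x, y, z in degrees. In form: [[dx, dy, dz, wx, wy, wz], ...]. A call has 1 to 5 rows; each row is the pose to reach, as a shift and turn from the pose measured when the call began, along the tool's axes at that moment; what a row does not reach only later rows make up. A row lasts 1/8 s, in which the tool goes at most 62.5 mm and 10.7 degrees, less where a joint would pass 70% of its speed; a pose out of reach is approached as far as the arm can. A call with a gripper value outside its range is refused whole. "claw" is the opening, from 0 (shut) to 1 (fully open), set as the call begins (left out, the last holds). The fingers move at their own pace and stop on an object; "grip_force" is the grip in N (left out, the last holds). Time passes only in rows, so rows that repeat a pose let the fingers close. It gives the time, the measured TCP pose, the force and the opening at its end, in the units of the state.
- ctrl.sense(): the state, without advancing time (a new reading comes with each control period).
- ctrl.read_camera(name): name is "scene" or "top" or "wrist"; returns the picture (400x640x3 uint8, red, green, blue); there is no depth.
- ctrl.camera_model(name): a dict with "K" (3x3 intrinsics, pixels), "R" (3x3) and "t" (3): a world point X has camera coordinates R X + t; the wrist camera has in their place "tool_from_camera" (4x4, takes a point from camera to tool coordinates, whose origin is the TCP and whose axes are the flange's). Camera axes: x right, y down, z forward; pixel columns grow to the right and rows downward; lengths in m; the calibration is good to about 2 mm. A picture is of the moment at which its call begins: read the wrist's pose just before it. camera_model takes no time and is no camera call.
- ctrl.hand_in(): hands the job in, once; it reports no verdict.
The state is a dict: "time": time; "joint_pos": joint angles; "joint_velocities": joint speeds; "effort": joint torques, N m; "tcp_pos": TCP position; "ee_rot": TCP orientation; "ft_force": force on the tool from outside, world axes, zero at the start; "moment": the same for the moment, N m; "width": finger opening in m.
Only numpy, scipy, OpenCV 4.12 (cv2) and the standard library are available. Lean on these libraries where they do the work, as an engineer would, in place of code of your own. Each camera call takes 0.05 s, during which the arm holds its last target. There are 200 camera calls.

## Working session

There is one attempt and no reset: what is moved stays moved. The work goes in short steps, Python scripts to look and compute and a tool call to move; the robot and the scene stay as the last step left them, time stands still between calls to the robot, and variables do not carry over. Pictures are saved under pics/ and viewed, about 8 in all and at most 12, crops included, and the job is handed in when it is done.

Besides the shell and the picture viewer there is one more tool, called after "Call:" by a JSON object that holds its "name" and its "arguments", one argument or row to a line. send_rows: Moves the arm, as the interface text tells. Its arguments: {"type":"object","properties":{"rows":{"type":"array","items":{"type":"array","items":{"type":"number"}}},"claw":{"type":"number"},"grip_force":{"type":"number"}},"required":["rows"]}

```bash
mkdir -p pics; ls; python3 - <<'E'
from workcell import ctrl
import cv2,numpy as np
np.set_printoptions(precision=4,suppress=True)
s=ctrl.sense();print(s)
for n in("top","scene","wrist"):
    im=ctrl.read_camera(n);cv2.imwrite(f"pics/{n}0.png",im[:,:,::-1]);m=ctrl.camera_model(n);print(n,m)
E
```

```text
pics
{'time': 0.0, 'joint_pos': array([ 1.2424,  0.1245,  1.6517, -0.    ,  1.3675, -0.0826]), 'joint_velocities': array([ 0.001 , -0.0017, -0.0013, -0.0015, -0.0004, -0.0004]), 'effort': array([  0.0012, -41.7599, -35.9936,   0.0776,   0.0491,  -0.0002]), 'tcp_pos': array([0.158 , 0.6298, 0.1919]), 'ee_rot': array([-0.0002,  0.1226,  0.9925, -0.001 ]), 'ft_force': array([-0.3716,  0.1568, -0.4543]), 'moment': array([ 0.0131, -0.0202, -0.0112]), 'width': 0.09515714403027226}
top {'K': array([[375.8902,   0.    , 321.2157],
       [  0.    , 375.8902, 202.7668],
       [  0.    ,   0.    ,   1.    ]]), 'R': array([[-0.0085, -0.9999, -0.0113],
       [-0.9914,  0.0099, -0.1303],
       [ 0.1304,  0.0101, -0.9914]]), 't': array([0.3856, 0.5172, 0.8468])}
scene {'K': array([[425.3523,   0.    , 316.5256],
       [  0.    , 425.3523, 201.2628],
       [  0.    ,   0.    ,   1.    ]]), 'R': array([[ 0.8733, -0.4871, -0.0127],
       [-0.2769, -0.4747, -0.8354],
       [ 0.4009,  0.7331, -0.5494]]), 't': array([-0.2449,  0.3693,  0.4405])}
wrist {'K': array([[337.1504,   0.    , 316.6276],
       [  0.    , 337.1504, 196.6596],
       [  0.    ,   0.    ,   1.    ]]), 'tool_from_camera': array([[-0.0004, -0.9726, -0.2326,  0.066 ],
       [ 1.    , -0.0005,  0.0005,  0.0003],
       [-0.0006, -0.2326,  0.9726, -0.1919],
       [ 0.    ,  0.    ,  0.    ,  1.    ]])}
```

View pics/top0.png

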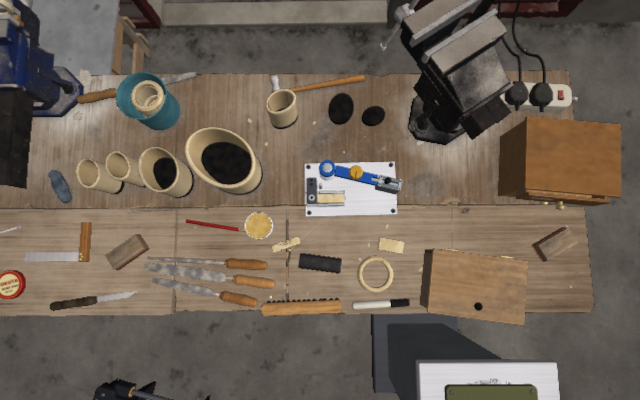

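View pics/scene0.png

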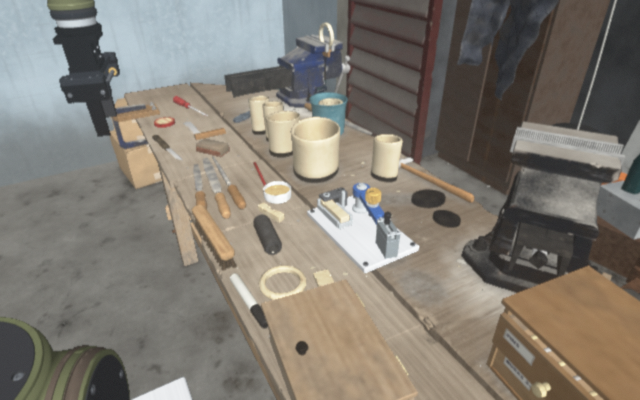

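The top view shows the white jig plate at about (305..397, 162..216), with the pillar at (326,168), the brass head at (356,172) and the catch housing at (388,184). Next I measure them.

```bash
cat > h.py <<'E'
import numpy as np,cv2
from workcell import ctrl
from scipy.spatial.transform import Rotation as Ro
np.set_printoptions(precision=4,suppress=True)
def rot(s): q=s["ee_rot"];return Ro.from_quat([q[1],q[2],q[3],q[0]]).as_matrix()
def cam(n,s=None):
    m=ctrl.camera_model(n)
    if n!="wrist":return m["K"],m["R"],m["t"]
    T=np.eye(4);T[:3,:3]=rot(s);T[:3,3]=s["tcp_pos"]
    E=np.linalg.inv(T@m["tool_from_camera"]);return m["K"],E[:3,:3],E[:3,3]
def ray(c,uv,z):
    K,R,t=c;d=R.T@np.linalg.inv(K)@np.array([*uv,1.]);o=-R.T@t
    return o+d*(z-o[2])/d[2]
def proj(c,X):
    K,R,t=c;p=K@(R@np.asarray(X)+t);return p[:2]/p[2]
def blobs(mask,n=3):
    k,l,st,ce=cv2.connectedComponentsWithStats(mask.astype(np.uint8))
    o=sorted(range(1,k),key=lambda i:-st[i,4])[:n];return [(ce[i],st[i],l==i) for i in o]
E
python3 - <<'E'
from h import *
im=cv2.imread("pics/top0.png");c=cam("top")
r=(slice(140,235),slice(280,420));hsv=cv2.cvtColor(im,cv2.COLOR_BGR2HSV)
H,S,V=[hsv[...,i].astype(int) for i in range(3)]
roi=np.zeros(H.shape,bool);roi[r]=1
w=roi&(S<40)&(V>170)
ct=np.argwhere(w)[:,::-1].astype(np.float32)
b=blobs(w,1)[0];pts=np.argwhere(b[2])[:,::-1].astype(np.float32)
P=np.array([ray(c,p,.012)[:2] for p in pts],np.float32)
rc=cv2.minAreaRect(P*1000);print("plate",rc,cv2.boxPoints(rc))
for n,m,z in(("blue",roi&(H>95)&(H<125)&(S>120)&(V>80),.066),("brass",roi&(H>12)&(H<28)&(S>140)&(V>120),.1)):
    for b in blobs(m,2): print(n,b[0],b[1],ray(c,b[0],z))
big=cv2.resize(im[150:225,295:410],None,fx=6.5,fy=6.5,interpolation=cv2.INTER_CUBIC);cv2.imwrite("pics/top1.png",big)
E
```

```text
plate ((558.7725219726562, 310.0822448730469), (130.00442504882812, 219.8870391845703), 0.8532170653343201) [[492.1404 419.0457]
 [495.4147 199.183 ]
 [625.4047 201.1188]
 [622.1304 420.9815]]
blue [334.8909 170.3709] [319 160  32  20 275] [0.5914 0.3485 0.066 ]
blue [367.5878 178.4122] [358 172  20  13 148] [0.5718 0.2741 0.066 ]
brass [355.6748 171.878 ] [350 166  12  13 123] [0.58   0.3038 0.1   ]
```

View pics/top1.png

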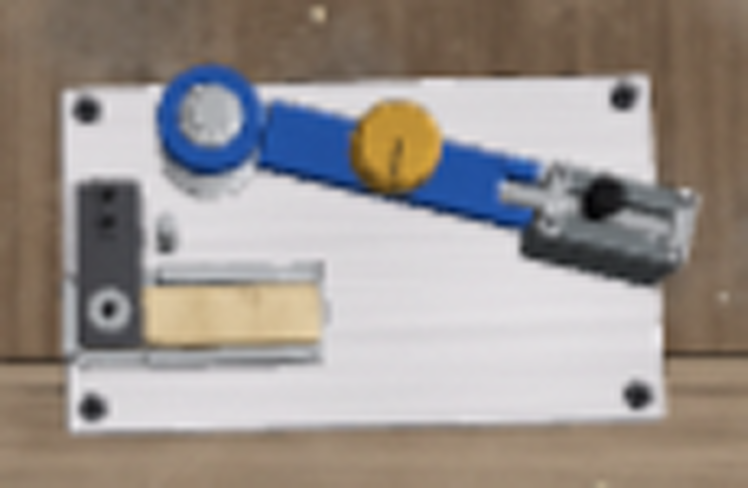

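The plate fit gives 130.0 x 219.9 mm, which matches the given size. Next: the jig frame, and the knob and head heights from two views.

```bash
cat >> h.py <<'E'
yaw=np.radians(.853);C=np.array([.5588,.3101])
def jig(x,y): c,s=np.cos(yaw),np.sin(yaw);return C+np.array([c*x-s*y,s*x+c*y])/1000
piv=jig(40,55)
def arm(r,th,off=0): # th deg jig frame; off mm to left of direction
    a=np.radians(th)+yaw;d=np.array([np.cos(a),np.sin(a)]);return piv+(r*d+off*np.array([-d[1],d[0]]))/1000
E
python3 - <<'E'
from h import *
ct=cam("top");cs=cam("scene")
k=arm(138,255);h=arm(65,255);print("piv",piv,"knob",k,"head",h)
for z in(.07,.08,.09,.1,.11,.12):print(z,"top knob",proj(ct,[*k,z]),"scene",proj(cs,[*k,z]),"head",proj(ct,[*h,z]),proj(cs,[*h,z]))
im=cv2.imread("pics/scene0.png");cv2.imwrite("pics/scene1.png",cv2.resize(im[170:275,300:425],None,fx=6,fy=5.7,interpolation=cv2.INTER_CUBIC))
E
```

```text
piv [0.598  0.3657] knob [0.5642 0.2319] head [0.5821 0.3027]
0.07 top knob [386.4806 181.1523] scene [387.9396 224.9733] head [355.1161 173.7728] [373.645  204.2168]
0.08 top knob [387.1972 180.3175] scene [388.3665 220.6552] head [355.4628 172.8545] [373.9501 200.0641]
0.09 top knob [387.9309 179.4628] scene [388.7993 216.2768] head [355.8177 171.9145] [374.2591 195.8575]
0.1 top knob [388.6822 178.5875] scene [389.2381 211.8369] head [356.1811 170.9519] [374.5721 191.5959]
0.11 top knob [389.4518 177.6909] scene [389.6832 207.3341] head [356.5533 169.966 ] [374.8893 187.2783]
0.12 top knob [390.2404 176.7722] scene [390.1347 202.7671] head [356.9347 168.9558] [375.2107 182.9035]
```

View pics/scene1.png

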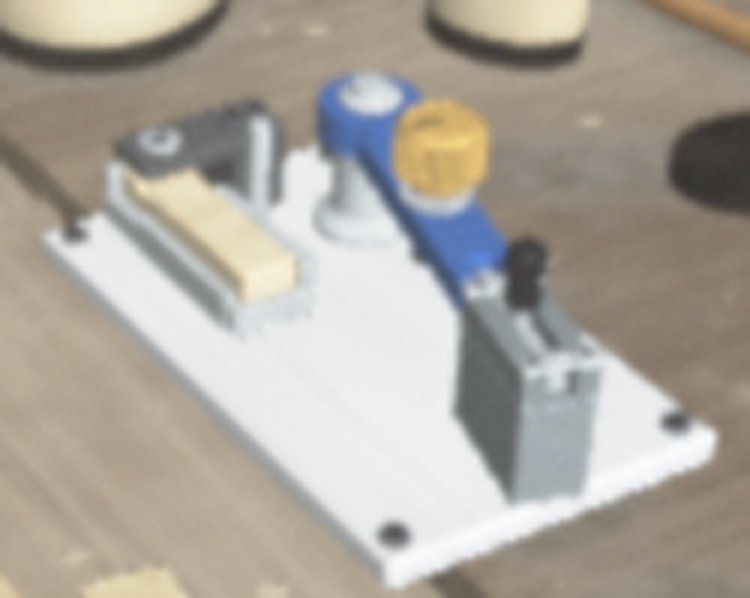

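The heights agree: knob top about 96 mm, housing top about 72 mm, and the positions match the given distances within 2 mm. The tool's y axis is already along the bolt. Now I move over the knob.

Call:
{"name": "send_rows", "arguments": {
  "rows": [
    [-49.1, -28.7, 0, 0, 0, 0],
    [-49.1, -28.7, 0, 0, 0, 0],
    [-49.1, -28.7, 0, 0, 0, 0],
    [-49.1, -28.7, 0, 0, 0, 0],
    [-49.1, -28.7, 0, 0, 0, 0]
  ],
  "claw": 0.45,
  "grip_force": 15
}}

```text
time: 0.78
tcp_pos: [0.3823, 0.41, 0.1926]
ee_rot: [-0.0, 0.122, 0.992, -0.001]
ft_force: [0.9, 0.1, -0.6]
width: 0.0507
```

```bash
cat >> h.py <<'E'
def rel(x,y,z,deg=None):
    """row to world target; deg = world heading of tool y axis, tool vertical"""
    s=ctrl.sense();R=rot(s);p=R.T@(np.array([x,y,z])-s["tcp_pos"])*100
    h=np.degrees(np.arctan2(R[1,1],R[0,1]))
    d=0 if deg is None else -(deg-h)   # +wz lowers heading
    d=(d+180)%360-180
    R2=Ro.from_euler("z",h if deg is None else deg,degrees=True).as_matrix()@np.array([[0,1,0],[1,0,0],[0,0,-1.]]);R2=R2[:, :]
    # columns: tool x,y,z in world for heading: y along heading, z down
    a=np.radians(h if deg is None else deg);yv=np.array([np.cos(a),np.sin(a),0]);zv=np.array([0,0,-1.]);xv=np.cross(yv,zv)
    w=Ro.from_matrix(R.T@np.c_[xv,yv,zv]).as_rotvec(degrees=True)
    print("t %.2f"%s["time"],"tcp",s["tcp_pos"],"head",round(h,2),"j6",round(s["joint_pos"][5],3),"F",s["ft_force"],"M",s["moment"],"w",round(s["width"],4))
    print("row",np.round(p,2),np.round(w,2))
E
python3 -c "
from h import *
rel(*arm(138,255),.19,75.85)"
```

```text
t 0.78 tcp [0.3823 0.41   0.1926] head 75.93 j6 -0.6 F [ 0.8656  0.1307 -0.6305] M [ 0.044  -0.0485  0.014 ] w 0.0507
row [-21.98 -12.86   0.28] [-0.09 -0.01  0.08]
```

Call:
{"name": "send_rows", "arguments": {
  "rows": [
    [-22.0, -12.9, 0.3, 0, 0, 0],
    [-22.0, -12.9, 0.3, 0, 0, 0],
    [-22.0, -12.9, 0.3, 0, 0, 0],
    [-22.0, -12.9, 0.3, 0, 0, 0],
    [-22.0, -12.9, 5.0, 0, 0, 0]
  ]
}}

```text
time: 1.4
tcp_pos: [0.57, 0.2292, 0.1469]
ee_rot: [0.004, 0.125, 0.992, 0.001]
ft_force: [0.2, 0.6, -0.5]
width: 0.0427
```

```bash
python3 -c "
from h import *
rel(*arm(138,255),.079,75.85)
s=ctrl.sense();im=ctrl.read_camera('wrist')[:,:,::-1].copy();c=cam('wrist',s)
k=arm(138,255)
print('expected',[proj(c,[*k,z]) for z in (.096,.072)],'head',proj(c,[*arm(65,255),.0975]))
cv2.imwrite('pics/w1.png',im)"
```

```text
t 1.40 tcp [0.57   0.2292 0.1469] head 75.66 j6 -1.024 F [ 0.2495  0.6173 -0.5334] M [0.0148 0.0256 0.0385] w 0.0427
row [0.68 0.1  6.78] [ 0.17  0.49 -0.19]
expected [array([317.4927, 198.4032]), array([317.3107, 191.1154])] head [416.5167 198.449 ]
```

View pics/w1.png

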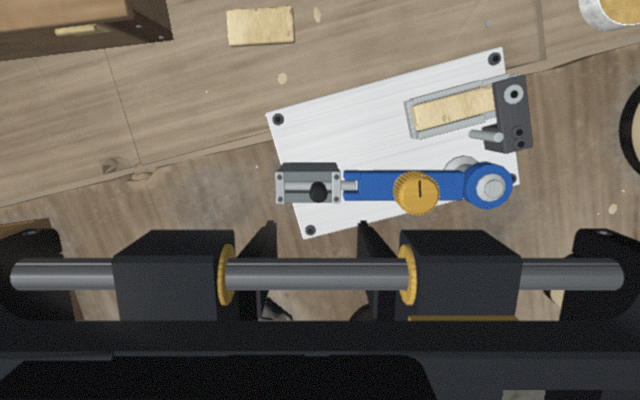

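The wrist view shows the knob at (317,189) and the brass head at (416,193), both within a few pixels of prediction. I descend onto the knob.

Call:
{"name": "send_rows", "arguments": {
  "rows": [
    [0.7, 0.1, 2, 0, 0.4, -0.2],
    [0.7, 0.1, 4.5, 0.2, 0.5, -0.2],
    [0.7, 0.1, 6.2, 0.2, 0.5, -0.2],
    [0.7, 0.1, 6.8, 0.2, 0.5, -0.2],
    [0.7, 0.1, 6.8, 0.2, 0.5, -0.2]
  ]
}}

```text
time: 2.08
tcp_pos: [0.5563, 0.2307, 0.0683]
ee_rot: [-0.008, 0.122, 0.992, -0.004]
ft_force: [0.3, -0.5, 0.4]
width: 0.0429
```

```bash
python3 -c "
from h import *
rel(*arm(138,255),.079,75.85)"
```

```text
t 2.08 tcp [0.5563 0.2307 0.0683] head 75.95 j6 -1.021 F [ 0.2851 -0.476   0.4315] M [0.0206 0.012  0.0121] w 0.0429
row [-0.73  0.29 -1.09] [-0.52 -0.83  0.09]
```

Call:
{"name": "send_rows", "arguments": {
  "rows": [
    [-0.7, 0.3, -0.9, -0.5, -0.8, 0],
    [-0.7, 0.3, -0.9, -0.5, -0.8, 0],
    [-0.7, 0.3, -0.9, -0.5, -0.8, 0]
  ]
}}

```text
time: 2.45
tcp_pos: [0.5646, 0.2321, 0.0781]
ee_rot: [0.0, 0.122, 0.992, 0.0]
ft_force: [0.3, -0.5, 0.2]
width: 0.0427
```

```bash
python3 -c "
from h import *
rel(*arm(138,255),.077,75.85)"
```

```text
t 2.45 tcp [0.5646 0.2321 0.0781] head 75.94 j6 -1.023 F [ 0.3259 -0.4924  0.2357] M [-0.0311 -0.0177 -0.0017] w 0.0427
row [ 0.03 -0.03  0.11] [0.03 0.04 0.09]
```

Positioned. Close on the knob.

Call:
{"name": "send_rows", "arguments": {
  "rows": [
    [0, 0, 0.1, 0, 0, 0],
    [0, 0, 0.1, 0, 0, 0],
    [0, 0, 0.1, 0, 0, 0],
    [0, 0, 0.1, 0, 0, 0]
  ],
  "claw": 0,
  "grip_force": 15
}}

```text
time: 2.95
tcp_pos: [0.5645, 0.2319, 0.0771]
ee_rot: [0.0, 0.122, 0.992, -0.0]
ft_force: [-1.7, -1.7, 5.4]
width: 0.0079
```

Call:
{"name": "send_rows", "arguments": {
  "rows": [
    [0, 0, 0, 0, 0, 0],
    [0, 0, 0, 0, 0, 0]
  ]
}}

```text
time: 3.2
tcp_pos: [0.5651, 0.232, 0.0779]
ee_rot: [0.001, 0.122, 0.992, 0.0]
ft_force: [-0.4, -1.2, 5.4]
width: 0.0007
```

```bash
python3 -c "
from h import *
rel(*arm(138,255),.077,75.85)
c=cam('scene');im=ctrl.read_camera('scene')[:,:,::-1];cv2.imwrite('pics/s2.png',cv2.resize(im[150:275,300:450],None,fx=5,fy=4.8,interpolation=cv2.INTER_CUBIC))"
```

```text
t 3.20 tcp [0.5651 0.232  0.0779] head 75.95 j6 -1.023 F [-0.3542 -1.161   5.3542] M [-0.0965  0.0952 -0.0579] w 0.0007
row [ 0.08 -0.03  0.09] [0.02 0.1  0.1 ]
```

View pics/s2.png

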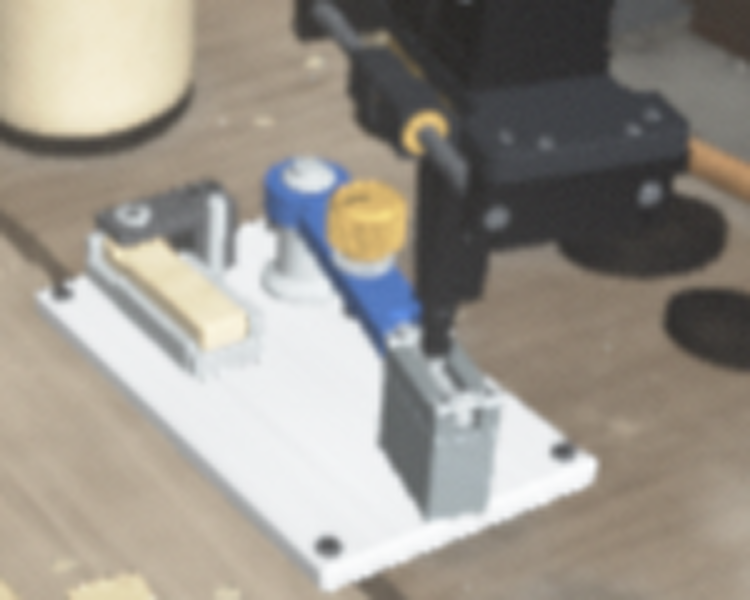

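The fingers shut fully (0.7 mm), so the knob isn't between them. The black at (437,330) could be the tips or the knob. I check with the wrist camera.

```bash
python3 -c "
from h import *
s=ctrl.sense();c=cam('wrist',s);im=ctrl.read_camera('wrist')[:,:,::-1]
k=arm(138,255);print([proj(c,[*k,z]) for z in (.096,.072)],proj(c,s['tcp_pos']))
cv2.imwrite('pics/w2.png',cv2.resize(im[130:310,200:440],None,fx=3.3,fy=3.3,interpolation=cv2.INTER_CUBIC))"
```

```text
[array([315.4398, 238.85  ]), array([315.5343, 224.9664])] [316.0319 229.3649]
```

View pics/w2.png

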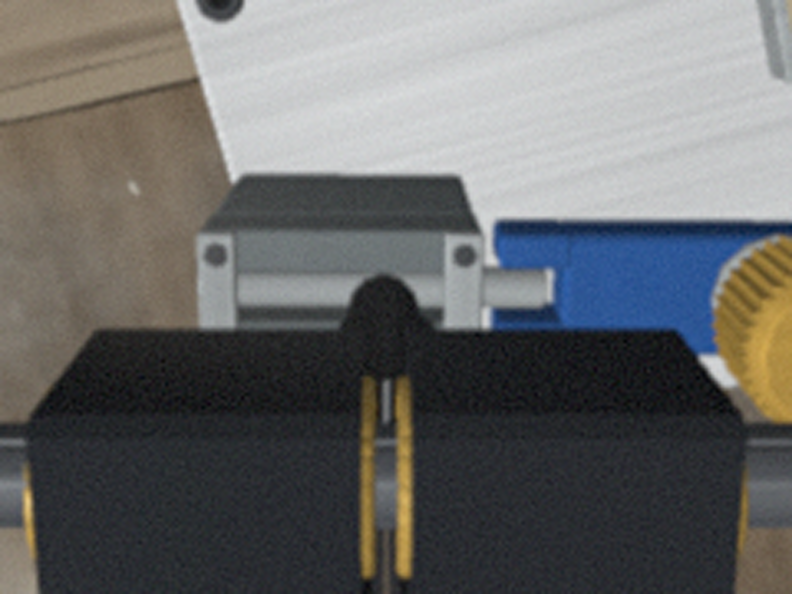

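```bash
python3 -c "
from h import *
a=cv2.imread('pics/w1.png')[160:330,220:420]
b=cv2.resize(cv2.imread('pics/w2.png'),None,fx=1/3.3,fy=1/3.3,interpolation=cv2.INTER_AREA)[30:180,20:220]
f=lambda i:(255*(np.minimum(i/255.,.45)/.45)**.45).astype(np.uint8)
r=lambda i:cv2.resize(f(i),(400,int(i.shape[0]*2)),interpolation=cv2.INTER_CUBIC)
A,B=r(a),r(b);B=cv2.copyMakeBorder(B,0,A.shape[0]-B.shape[0],0,0,cv2.BORDER_CONSTANT)
cv2.imwrite('pics/cmp.png',np.hstack([A,B]))"
```

```text
(no output)
```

View pics/cmp.png

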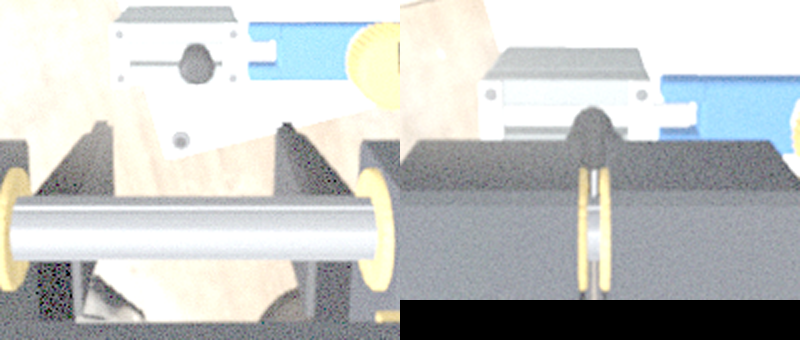

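The fingers appear to have shut just behind the knob (on the far side in world x) and squeezed it out. I open, rise and re-measure from close by at rest.

Call:
{"name": "send_rows", "arguments": {
  "rows": [
    [-0.5, 0, 0, 0, 0, 0],
    [-0.5, 0, -2, 0, 0, 0],
    [0, 0, -5, 0, 0, 0],
    [0, 0, -6, 0, 0, 0],
    [0, 0, -6, 0, 0, 0]
  ],
  "claw": 0.5
}}

```text
time: 3.92
tcp_pos: [0.5656, 0.2321, 0.139]
ee_rot: [0.002, 0.122, 0.992, 0.0]
ft_force: [0.4, -0.4, -0.1]
width: 0.0444
```

Call:
{"name": "send_rows", "arguments": {
  "rows": [
    [0, 0, 0, 0, 0, 0],
    [0, 0, 0, 0, 0, 0]
  ]
}}

```text
time: 4.18
tcp_pos: [0.565, 0.2318, 0.1377]
ee_rot: [0.001, 0.122, 0.992, 0.0]
ft_force: [0.5, -0.7, -0.1]
width: 0.0477
```

```bash
python3 -c "
from h import *
rel(*arm(138,255),.077,75.85)
s=ctrl.sense();c=cam('wrist',s);im=ctrl.read_camera('wrist')[:,:,::-1].copy()
cv2.imwrite('pics/w3.png',im)
k=arm(138,255);h=arm(65,255)
print('knob',[proj(c,[*k,z]) for z in (.096,.085,.072)],'head top',proj(c,[*h,.0975]),'piv',proj(c,[*piv,.066]),'tips',[proj(c,s['tcp_pos']+rot(s)@[dx,dy,0]) for dx in(0,.01) for dy in (-.024,.024)])
for nm,(x,y) in dict(a=(57,-102),b=(-57,-102),cc=(-65,-110),d=(65,-110)).items(): print(nm,proj(c,[*jig(x,y),.012]))
g=cv2.cvtColor(im,cv2.COLOR_BGR2GRAY);hs=cv2.cvtColor(im,cv2.COLOR_BGR2HSV)
m=(hs[...,0]>12)&(hs[...,0]<28)&(hs[...,1]>140)&(hs[...,2]>100);m[:120]=0;m[235:]=0
for b in blobs(m,2):print('brass',b[0],b[1])
m=(g<45);m[:150]=0;m[212:]=0;m[:,:280]=0;m[:,360:]=0
for b in blobs(m,3):print('knob',b[0],b[1])
cv2.imwrite('pics/w3c.png',cv2.resize(im[120:300,200:440],None,fx=3.3,fy=3.3,interpolation=cv2.INTER_CUBIC))"
```

```text
t 4.17 tcp [0.565  0.2318 0.1377] head 75.94 j6 -1.023 F [ 0.5254 -0.7164 -0.1169] M [-0.0201 -0.0031  0.0324] w 0.0477
row [ 0.09 -0.02  6.07] [0.02 0.12 0.09]
knob [array([315.8584, 209.2924]), array([315.8772, 205.3194]), array([315.8975, 201.0365])] head top [418.0056 209.9499] piv [487.1886 199.3489] tips [array([275.9623, 229.388 ]), array([356.0972, 229.3414]), array([275.4816, 213.3425]), array([356.5503, 213.2973])]
a [306.685  241.4603]
b [274.0602 129.2856]
cc [263.2322 123.0071]
d [301.1253 250.6077]
brass [417.2005 203.9131] [ 395  182   46   45 1496]
brass [ 19. 229.] [ 19 229   1   1   1]
knob [318.4364 198.6636] [310 192  15  20 110]
knob [314.     210.6667] [313 210   3   2   3]
knob [352. 181.] [352 181   1   1   1]
```

View pics/w3c.png

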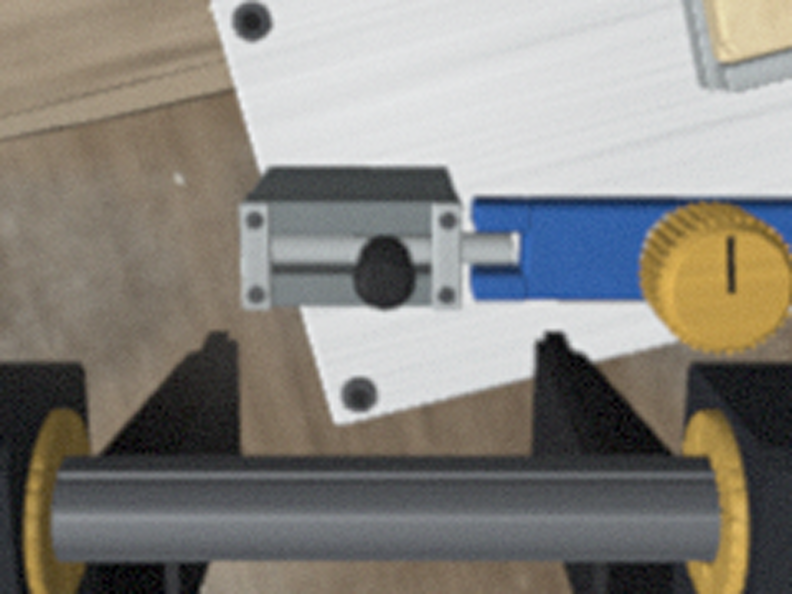

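Knob head is at full-image (317,204), about 3 mm nearer the robot than I assumed, and the finger tips' front edges look set back. I shift about 6 mm along tool x and go slightly lower. That pose passed without contact earlier.

Call:
{"name": "send_rows", "arguments": {
  "rows": [
    [0.6, 0, 2.5, 0, 0, 0],
    [0.6, 0, 4.5, 0, 0, 0],
    [0.6, 0, 6.2, 0, 0, 0],
    [0.6, 0, 6.4, 0, 0, 0],
    [0.6, 0, 6.4, 0, 0, 0]
  ]
}}

```text
time: 4.85
tcp_pos: [0.5598, 0.2334, 0.074]
ee_rot: [0.001, 0.122, 0.992, 0.0]
ft_force: [0.3, -0.5, 0.2]
width: 0.0476
```

Call:
{"name": "send_rows", "arguments": {
  "rows": [
    [0, 0, 0, 0, 0, 0],
    [0, 0, 0, 0, 0, 0],
    [0, 0, 0, 0, 0, 0],
    [0, 0, 0, 0, 0, 0],
    [0, 0, 0, 0, 0, 0]
  ],
  "claw": 0
}}

```text
time: 5.48
tcp_pos: [0.5598, 0.233, 0.074]
ee_rot: [0.001, 0.122, 0.992, -0.0]
ft_force: [-0.8, -0.8, -0.2]
width: 0.0115
```

Width of 11.5 mm: the knob is held. Draw the bolt along −tool y.

Call:
{"name": "send_rows", "arguments": {
  "rows": [
    [0, -0.4, 0, 0, 0, 0],
    [0, -0.9, 0, 0, 0, 0],
    [0, -1.4, 0, 0, 0, 0],
    [0, -1.6, 0, 0, 0, 0],
    [0, -1.6, 0, 0, 0, 0]
  ]
}}

```text
time: 6.1
tcp_pos: [0.5558, 0.217, 0.074]
ee_rot: [0.001, 0.122, 0.992, -0.001]
ft_force: [-0.1, 0.7, -0.7]
width: 0.0116
```

```bash
python3 -c "
from h import *
rel(*arm(138,255),.074,75.85)
im=ctrl.read_camera('wrist')[:,:,::-1]
cv2.imwrite('pics/w4c.png',cv2.resize(im[130:260,200:440],None,fx=2.5,fy=2.5,interpolation=cv2.INTER_CUBIC))"
```

```text
t 6.10 tcp [0.5558 0.217  0.074 ] head 75.93 j6 -1.041 F [-0.0889  0.6849 -0.7338] M [ 0.0761 -0.0337 -0.0331] w 0.0116
row [-0.46  1.65  0.  ] [-0.04  0.14  0.08]
```

View pics/w4c.png

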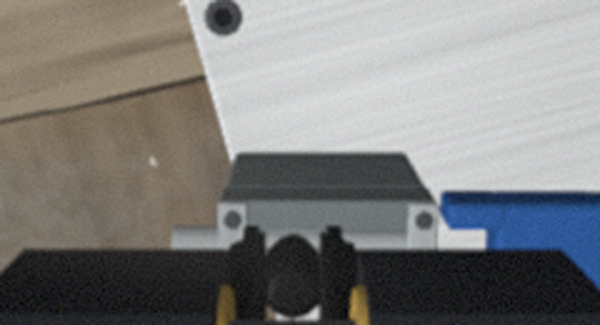

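The bolt tail sticks out at left (195,240) and the slot in the arm end is clear, so the bolt is drawn about 16 mm. I release and lift.

Call:
{"name": "send_rows", "arguments": {
  "rows": [
    [0, 0, 0, 0, 0, 0],
    [0, 0, 0, 0, 0, 0],
    [0, 0, -2, 0, 0, 0],
    [0, 0, -5, 0, 0, 0],
    [0, 0, -5, 0, 0, 0]
  ],
  "claw": 0.35
}}

```text
time: 6.78
tcp_pos: [0.5583, 0.2179, 0.1288]
ee_rot: [0.005, 0.122, 0.992, 0.001]
ft_force: [0.5, 0.3, -0.9]
width: 0.0333
```

```bash
python3 -c "
from h import *
rel(*arm(94,255,32),.125,75.85)"
```

```text
t 6.78 tcp [0.5583 0.2179 0.1288] head 75.94 j6 -1.041 F [ 0.4655  0.2573 -0.9237] M [0.0106 0.0113 0.0428] w 0.0333
row [-3.44  5.89  0.42] [0.16 0.52 0.09]
```

Call:
{"name": "send_rows", "arguments": {
  "rows": [
    [-3.4, 2, 0, 0, 0.5, 0],
    [-3.4, 5.9, 0, 0.2, 0.5, 0],
    [-3.4, 5.9, 0.4, 0.2, 0.5, 0],
    [-3.4, 5.9, 0.4, 0.2, 0.5, 0],
    [-3.4, 5.9, 0.4, 0.2, 0.5, 0]
  ],
  "claw": 0
}}

```text
time: 7.4
tcp_pos: [0.6051, 0.2661, 0.1248]
ee_rot: [-0.0, 0.123, 0.992, -0.001]
ft_force: [0.2, -0.2, 0.9]
width: 0.0003
```

```bash
python3 -c "
from h import *
rel(*arm(94,255,32),.047,75.85)"
```

```text
t 7.40 tcp [0.6051 0.2661 0.1248] head 75.92 j6 -0.991 F [ 0.1939 -0.19    0.857 ] M [ 0.0284  0.0628 -0.0568] w 0.0003
row [-0.08  0.09  7.78] [-0.08 -0.02  0.07]
```

Call:
{"name": "send_rows", "arguments": {
  "rows": [
    [0, 0, 3, 0, 0, 0],
    [0, 0, 6, 0, 0, 0],
    [0, 0, 7.6, 0, 0, 0],
    [0, 0, 7.7, 0, 0, 0],
    [0, 0, 7.7, 0, 0, 0]
  ]
}}

```text
time: 8.02
tcp_pos: [0.6059, 0.2661, 0.0491]
ee_rot: [0.001, 0.123, 0.992, -0.0]
ft_force: [-0.2, 0.2, 0.4]
width: 0.0002
```

```bash
python3 -c "
from h import *
rel(*arm(94,255,24),.047,75.85)
# swing waypoints: rows from a base pose at theta0 with off
s=ctrl.sense();R=rot(s)
for th in range(255,179,-15):
    p=arm(94,th,20);print(th,np.round(R.T@(np.array([*p,.047])-s['tcp_pos'])*100,2),'wz',255-th)
"
```

```text
t 8.03 tcp [0.6059 0.2661 0.0491] head 75.91 j6 -0.991 F [-0.2001  0.2332  0.3601] M [ 0.018   0.0249 -0.0197] w 0.0002
row [0.8  0.06 0.21] [-0.02  0.07  0.06]
255 [1.2  0.06 0.21] wz 0
240 [ 3.7  -0.13  0.21] wz 15
225 [6.17 0.33 0.21] wz 30
210 [8.43 1.41 0.2 ] wz 45
195 [10.34  3.04  0.2 ] wz 60
180 [11.76  5.11  0.2 ] wz 75
```

Call:
{"name": "send_rows", "arguments": {
  "rows": [
    [1.2, 0, 0.2, 0, 0, 0],
    [2.4, -0.1, 0.2, 0, 0, 7],
    [3.7, -0.1, 0.2, 0, 0, 15],
    [4.9, 0.1, 0.2, 0, 0, 22],
    [6.2, 0.3, 0.2, 0, 0, 30]
  ]
}}

```text
time: 8.65
tcp_pos: [0.5469, 0.2843, 0.0485]
ee_rot: [0.002, 0.377, 0.926, 0.001]
ft_force: [2.8, -0.6, -1.5]
width: 0.0008
```

```bash
cat >> h.py <<'E'
def wp(ths,r=94,off=20,z=.047):
    s=ctrl.sense();R=rot(s);h=np.degrees(np.arctan2(R[1,1],R[0,1]))
    for th in ths: print(th,np.round(R.T@(np.array([*arm(r,th,off),z])-s['tcp_pos'])*100,2),'wz',round(h-(th-180+.85),1))
E
python3 -c "
from h import *
rel(*arm(94,225,20),.047,45.85)
wp(range(225,179,-5))
"
```

```text
t 8.65 tcp [0.5469 0.2843 0.0485] head 45.66 j6 -0.403 F [ 2.8156 -0.583  -1.5095] M [-0.0878 -0.3846 -0.0213] w 0.0008
row [0.01 0.   0.15] [ 0.16  0.2  -0.19]
225 [0.01 0.   0.15] wz -0.2
220 [ 0.83 -0.14  0.15] wz 4.8
215 [ 1.67 -0.21  0.15] wz 9.8
210 [ 2.51 -0.2   0.14] wz 14.8
205 [ 3.34 -0.13  0.14] wz 19.8
200 [4.17 0.02 0.14] wz 24.8
195 [4.98 0.24 0.14] wz 29.8
190 [5.76 0.54 0.14] wz 34.8
185 [6.52 0.89 0.13] wz 39.8
180 [7.24 1.32 0.13] wz 44.8
```

Contact force is about 2.8 N, as expected from arm friction. Continue to about 190.

Call:
{"name": "send_rows", "arguments": {
  "rows": [
    [1.2, -0.2, 0.1, 0, 0, 7],
    [2.5, -0.2, 0.1, 0, 0, 15],
    [3.8, -0.1, 0.1, 0, 0, 22],
    [5.0, 0.2, 0.1, 0, 0, 30],
    [5.5, 0.4, 0.1, 0, 0, 33]
  ]
}}

```text
time: 9.28
tcp_pos: [0.5098, 0.3258, 0.0484]
ee_rot: [0.002, 0.625, 0.78, 0.001]
ft_force: [-0.0, -2.2, 0.7]
width: 0.0006
```

```bash
python3 -c "
from h import *
rel(*arm(94,180,20),.047,.85)
wp([190,187,184,182,180,178,176])
im=ctrl.read_camera('top')[:,:,::-1];hs=cv2.cvtColor(im,cv2.COLOR_BGR2HSV)
m=(hs[...,0]>12)&(hs[...,0]<28)&(hs[...,1]>140)&(hs[...,2]>120);q=np.zeros_like(m);q[150:225,295:410]=1
for b in blobs(m&q,3):
  p=ray(cam('top'),b[0],.088);d=p[:2]-piv;print(b[0],b[1][4],p,np.hypot(*d),np.degrees(np.arctan2(d[1],d[0])-yaw)%360)
"
```

```text
t 9.28 tcp [0.5098 0.3258 0.0484] head 12.59 j6 0.264 F [-0.0241 -2.2219  0.6545] M [-0.4734  0.1479 -0.0137] w 0.0006
row [ 1.92 -0.13  0.14] [ 0.3   0.09 11.74]
190 [0.25 0.02 0.14] wz 1.7
187 [ 0.75 -0.06  0.14] wz 4.7
184 [ 1.25 -0.11  0.14] wz 7.7
182 [ 1.59 -0.13  0.14] wz 9.7
180 [ 1.92 -0.13  0.14] wz 11.7
178 [ 2.26 -0.13  0.14] wz 13.7
176 [ 2.59 -0.11  0.14] wz 15.7
```

Call:
{"name": "send_rows", "arguments": {
  "rows": [
    [0.5, 0, 0.1, 0, 0, 3],
    [1.0, -0.1, 0.1, 0, 0, 6],
    [1.5, -0.1, 0.1, 0, 0, 9],
    [1.9, -0.1, 0.1, 0, 0, 11.5]
  ]
}}

```text
time: 9.82
tcp_pos: [0.5042, 0.3418, 0.0479]
ee_rot: [0.004, 0.7, 0.714, -0.001]
ft_force: [-0.2, -15.8, 5.1]
width: 0.0004
```

Call:
{"name": "send_rows", "arguments": {
  "rows": [
    [0.2, 0, 0, 0, 0, 0],
    [0.4, 0, 0, 0, 0, 0],
    [0.4, 0, 0, 0, 0, 0]
  ]
}}

```text
time: 10.2
tcp_pos: [0.5042, 0.3417, 0.0482]
ee_rot: [0.007, 0.699, 0.715, -0.004]
ft_force: [1.4, -13.5, 3.0]
width: 0.0005
```

Force jumps to about 15 N with no further motion: the arm is on the stop. Back off and lift.

Call:
{"name": "send_rows", "arguments": {
  "rows": [
    [-1.0, 0, 0, 0, 0, 0],
    [-2.0, 0, 0, 0, 0, 0],
    [-2.0, 0, -4, 0, 0, 0],
    [-2.0, 0, -9, 0, 0, 0],
    [-2.0, 0, -11, 0, 0, 0]
  ]
}}

```text
time: 10.82
tcp_pos: [0.5056, 0.3244, 0.1627]
ee_rot: [0.008, 0.699, 0.715, -0.001]
ft_force: [-0.2, 0.5, 0.6]
width: 0.0006
```

Call:
{"name": "send_rows", "arguments": {
  "rows": [
    [0, 0, 0, 0, 0, 0],
    [0, 0, 0, 0, 0, 0]
  ],
  "claw": 0.6
}}

```text
time: 11.08
tcp_pos: [0.5048, 0.3239, 0.1611]
ee_rot: [0.008, 0.699, 0.715, -0.002]
ft_force: [-1.1, 0.2, 0.3]
width: 0.0152
```

```bash
python3 -c "
from h import *
rel(*arm(65,180),.17,0.85)
s=ctrl.sense();c=cam('wrist',s);im=ctrl.read_camera('wrist')[:,:,::-1].copy()
h=arm(65,180);print('pred head top',proj(c,[*h,.0975]),'piv',proj(c,[*piv,.07]),'pin',proj(c,[*jig(4,71),.06]),'bush',proj(c,[*jig(-25,92),.051]))
for X in((65,110),(-65,110),(-65,-110),(65,-110)):print(X,proj(c,[*jig(*X),.012]))
hs=cv2.cvtColor(im,cv2.COLOR_BGR2HSV)
m=(hs[...,0]>12)&(hs[...,0]<28)&(hs[...,1]>140)&(hs[...,2]>100);m[225:]=0
for b in blobs(m,3):print('brass',b[0],b[1])
cv2.imwrite('pics/w5.png',im)"
```

```text
t 11.07 tcp [0.5048 0.3239 0.1611] head 1.26 j6 0.471 F [-1.0914  0.1839  0.2594] M [-0.1132  0.0601 -0.0071] w 0.0152
row [ 4.    2.91 -0.93] [0.46 0.78 0.41]
pred head top [355.8125 149.5735] piv [429.7399 146.3978] pin [385.266  126.0084] bush [350.8318 100.3992]
(65, 110) [440.7003  82.8674]
(-65, 110) [305.3791  81.8174]
(-65, -110) [305.6605 289.07  ]
(65, -110) [421.6325 289.3323]
brass [351.2728 147.5069] [ 332  128   40   40 1162]
brass [631.8 221.4] [631 221   3   2   5]
brass [637.3333  67.3333] [637  67   2   2   3]
```

View pics/w5.png

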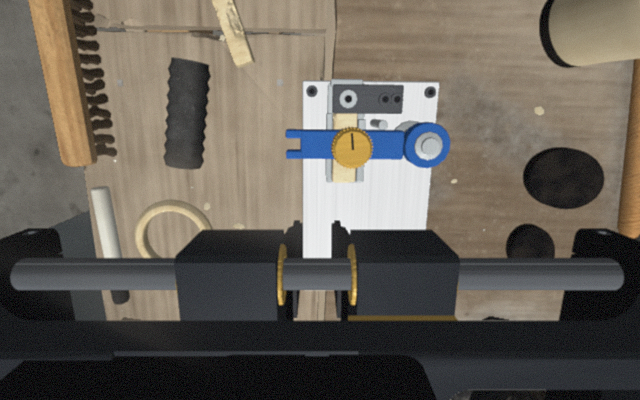

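The arm is over the blank against the pin; the brass head is at (352,147) and the bolt is open. I move above the head and turn back to heading about 90° to prepare the first grip.

Call:
{"name": "send_rows", "arguments": {
  "rows": [
    [4.0, 2.8, -0.9, 0.4, 0.7, -10],
    [4.0, 2.8, -0.9, 0.4, 0.7, -20],
    [4.0, 2.8, -0.9, 0.4, 0.7, -30],
    [4.0, 2.8, -0.9, 0.4, 0.7, -40],
    [4.0, 2.8, -0.9, 0.4, 0.7, -50]
  ],
  "claw": 0.6
}}

```text
time: 11.75
tcp_pos: [0.5305, 0.3639, 0.1661]
ee_rot: [-0.002, 0.329, 0.944, -0.005]
ft_force: [0.0, 0.2, -0.3]
width: 0.0572
```

```bash
python3 -c "
from h import *
rel(*arm(65,180),.15,90.85)"
```

```text
t 11.75 tcp [0.5305 0.3639 0.1661] head 51.6 j6 -0.38 F [ 0.0172  0.1795 -0.3179] M [-0.0163  0.0029  0.0334] w 0.0572
row [-0.15  0.24  1.61] [ -0.62  -0.28 -39.25]
```

Call:
{"name": "send_rows", "arguments": {
  "rows": [
    [-0.1, 0.2, 0.6, 0, 0, -10],
    [-0.1, 0.2, 1.6, -0.4, -0.1, -20],
    [-0.1, 0.2, 1.6, -0.6, -0.2, -30],
    [-0.1, 0.2, 1.6, -0.6, -0.3, -39],
    [-0.1, 0.2, 1.6, -0.6, -0.3, -39]
  ]
}}

```text
time: 12.38
tcp_pos: [0.5313, 0.3641, 0.1476]
ee_rot: [-0.002, -0.004, 1.0, -0.001]
ft_force: [0.0, 0.4, -0.1]
width: 0.057
```

Call:
{"name": "send_rows", "arguments": {
  "rows": [
    [0, 0, 0, 0, 0, 0],
    [0, 0, 0, 0, 0, 0]
  ]
}}

```text
time: 12.62
tcp_pos: [0.5309, 0.3639, 0.1467]
ee_rot: [-0.002, -0.004, 1.0, -0.001]
ft_force: [-0.5, 1.1, -0.5]
width: 0.0572
```

```bash
cat >> h.py <<'E'
def head(n,xy,zt):
    s=ctrl.sense();c=cam(n,s);im=ctrl.read_camera(n)[:,:,::-1];hs=cv2.cvtColor(im,cv2.COLOR_BGR2HSV)
    m=(hs[...,0]>12)&(hs[...,0]<28)&(hs[...,1]>130)&(hs[...,2]>90)
    a=np.linspace(0,6.28,60)
    P=np.array([proj(c,[xy[0]+.015*np.cos(t),xy[1]+.015*np.sin(t),z]) for z in(zt,zt-.023) for t in a],np.float32)
    H=cv2.convexHull(P);M=cv2.moments(H);e=np.array([M["m10"],M["m01"]])/M["m00"]
    b=min((b for b in blobs(m,8) if b[1][4]>60),key=lambda b:np.hypot(*(b[0]-e)))
    d=ray(c,b[0],zt-.006)-ray(c,e,zt-.006)
    print(n,"pred",e,"area",M["m00"],"seen",b[0],b[1],"shift mm",d[:2]*1000)
E
python3 -c "
from h import *
h=arm(65,180)
rel(*h,.077,90.85)
head('wrist',h,.0975);head('top',h,.0975);head('scene',h,.0975)"
```

```text
t 12.62 tcp [0.5309 0.3639 0.1467] head 90.42 j6 -1.06 F [-0.5216  1.1123 -0.5184] M [-0.0322 -0.0193 -0.0037] w 0.0572
row [-0.24  0.1   6.97] [-0.17 -0.25 -0.43]
wrist pred [317.0234 207.3745] area 1440.7002500561066 seen [318.6218 204.9372] [ 299  185   40   41 1227] shift mm [-1.9209  1.1978]
top pred [328.1655 194.1682] area 163.02634558593854 seen [245.5511 264.017 ] [225 259  42  11 352] shift mm [-150.6966  179.9617]Traceback (most recent call last):
  File "<string>", line 5, in <module>
    head('wrist',h,.0975);head('top',h,.0975);head('scene',h,.0975)
                                              ~~~~^^^^^^^^^^^^^^^^^
  File "h.py", line 45, in head
    b=min((b for b in blobs(m,8) if b[1][4]>60),key=lambda b:np.hypot(*(b[0]-e)))
ValueError: min() iterable argument is empty
```

Call:
{"name": "send_rows", "arguments": {
  "rows": [
    [0.1, 0.2, 2.5, -0.2, -0.2, -0.4],
    [0.1, 0.2, 4.5, -0.2, -0.2, -0.4],
    [0.1, 0.2, 6.2, -0.2, -0.2, -0.4],
    [0.1, 0.2, 6.9, -0.2, -0.2, -0.4],
    [0.1, 0.2, 6.9, -0.2, -0.2, -0.4]
  ]
}}

```text
time: 13.4
tcp_pos: [0.5299, 0.3658, 0.078]
ee_rot: [-0.0, -0.007, 1.0, 0.0]
ft_force: [-0.3, -0.6, -0.1]
width: 0.0569
```

Call:
{"name": "send_rows", "arguments": {
  "rows": [
    [0, 0, 0, 0, 0, 0],
    [0, 0, 0, 0, 0, 0],
    [0, 0, 0, 0, 0, 0],
    [0, 0, 0, 0, 0, 0]
  ],
  "claw": 0,
  "grip_force": 15
}}

```text
time: 13.9
tcp_pos: [0.5302, 0.3656, 0.0785]
ee_rot: [0.0, -0.007, 1.0, 0.0]
ft_force: [-0.3, -1.4, 1.6]
width: 0.0289
```

```bash
python3 -c "
from h import *
rel(.5302,.366,.077,90.85)"
```

```text
t 13.90 tcp [0.5302 0.3656 0.0785] head 90.86 j6 -1.066 F [-0.2561 -1.3561  1.5832] M [-0.2511  0.0436 -0.0045] w 0.0289
row [-0.    0.04  0.15] [0.02 0.01 0.01]
```

Gripped (28.9 mm). First turn: 40°, following down.

Call:
{"name": "send_rows", "arguments": {
  "rows": [
    [0, 0, 0.02, 0, 0, 8],
    [0, 0, 0.04, 0, 0, 16],
    [0, 0, 0.06, 0, 0, 24],
    [0, 0, 0.08, 0, 0, 32],
    [0, 0, 0.1, 0, 0, 40]
  ]
}}

```text
time: 14.52
tcp_pos: [0.5304, 0.3658, 0.0777]
ee_rot: [0.0, 0.337, 0.941, 0.0]
ft_force: [0.5, -0.2, 0.1]
width: 0.029
```

```bash
python3 -c "
from h import *
rel(.5302,.366,.0775,50.85)"
```

```text
t 14.53 tcp [0.5304 0.3658 0.0777] head 50.6 j6 -0.363 F [ 0.4907 -0.2265  0.1477] M [ 0.0162 -0.0724  0.0321] w 0.029
row [0.03 0.01 0.02] [ 0.06 -0.   -0.25]
```

Call:
{"name": "send_rows", "arguments": {
  "rows": [
    [0, 0, 0.02, 0, 0, 8],
    [0, 0, 0.04, 0, 0, 16],
    [0, 0, 0.06, 0, 0, 24],
    [0, 0, 0.08, 0, 0, 32],
    [0, 0, 0.1, 0, 0, 40]
  ]
}}

```text
time: 15.15
tcp_pos: [0.5307, 0.3659, 0.0769]
ee_rot: [0.0, 0.641, 0.768, 0.001]
ft_force: [0.5, -0.2, 1.1]
width: 0.029
```

```bash
python3 -c "
from h import *
rel(.5302,.366,.0767,10.85)"
```

```text
t 15.15 tcp [0.5307 0.3659 0.0769] head 10.34 j6 0.34 F [ 0.5087 -0.217   1.1437] M [-0.0864 -0.1746  0.0714] w 0.029
row [ 0.01 -0.05  0.02] [ 0.1  -0.06 -0.51]
```

80° (1.40 rad) turned. I release, turn back and regrip.

Call:
{"name": "send_rows", "arguments": {
  "rows": [
    [0, 0, 0, 0, 0, 0],
    [0, 0, 0, 0, 0, 0],
    [0, 0, 0, 0, 0, -10],
    [0, 0, 0, 0, 0, -20],
    [0, 0, 0, 0, 0, -30]
  ],
  "claw": 0.5
}}

```text
time: 15.78
tcp_pos: [0.5306, 0.366, 0.0769]
ee_rot: [0.0, 0.417, 0.909, 0.001]
ft_force: [-0.4, 0.5, -0.0]
width: 0.0473
```

Call:
{"name": "send_rows", "arguments": {
  "rows": [
    [0, 0, 0, 0, 0, -10],
    [0, 0, 0, 0, 0, -20],
    [0, 0, 0, 0, 0, -30],
    [0, 0, 0, 0, 0, -40],
    [0, 0, 0, 0, 0, -50]
  ]
}}

```text
time: 16.4
tcp_pos: [0.5305, 0.366, 0.0768]
ee_rot: [0.001, -0.01, 1.0, 0.001]
ft_force: [-0.3, 0.2, -0.5]
width: 0.047
```

```bash
python3 -c "
from h import *
rel(.5304,.366,.0765,90.85)"
```

```text
t 16.40 tcp [0.5305 0.366  0.0768] head 91.18 j6 -1.071 F [-0.3364  0.1646 -0.5042] M [0.0623 0.0257 0.0437] w 0.047
row [0.01 0.   0.03] [0.08 0.07 0.33]
```

Call:
{"name": "send_rows", "arguments": {
  "rows": [
    [0, 0, 0, 0, 0, 0],
    [0, 0, 0, 0, 0, 0],
    [0, 0, 0, 0, 0, 0],
    [0, 0, 0, 0, 0, 0]
  ],
  "claw": 0
}}

```text
time: 16.9
tcp_pos: [0.5305, 0.3657, 0.0769]
ee_rot: [0.001, -0.01, 1.0, 0.0]
ft_force: [-0.6, -2.2, 0.6]
width: 0.0289
```

Call:
{"name": "send_rows", "arguments": {
  "rows": [
    [0, 0, 0.02, 0, 0, 8],
    [0, 0, 0.04, 0, 0, 16],
    [0, 0, 0.06, 0, 0, 24],
    [0, 0, 0.08, 0, 0, 32],
    [0, 0, 0.1, 0, 0, 40]
  ]
}}

```text
time: 17.52
tcp_pos: [0.5307, 0.3658, 0.0762]
ee_rot: [0.001, 0.335, 0.942, 0.001]
ft_force: [0.5, -0.8, 1.6]
width: 0.0291
```

```bash
python3 -c "
from h import *
rel(.5304,.366,.0755,50.85)"
```

```text
t 17.52 tcp [0.5307 0.3658 0.0762] head 50.87 j6 -0.368 F [ 0.5171 -0.7947  1.6166] M [-0.2313  0.0578  0.0589] w 0.0291
row [ 0.03 -0.    0.07] [0.1  0.03 0.02]
```

Now smaller steps, watching Mz (about 0.06 N m so far).

Call:
{"name": "send_rows", "arguments": {
  "rows": [
    [0, 0, 0.04, 0, 0, 3],
    [0, 0, 0.06, 0, 0, 6],
    [0, 0, 0.07, 0, 0, 8]
  ]
}}

```text
time: 17.9
tcp_pos: [0.5307, 0.3658, 0.0759]
ee_rot: [0.0, 0.4, 0.916, 0.001]
ft_force: [-0.7, -0.6, 2.7]
width: 0.0288
```

```bash
python3 -c "
from h import *
rel(.5304,.366,.0755,42.85)"
```

```text
t 17.90 tcp [0.5307 0.3658 0.0759] head 42.78 j6 -0.227 F [-0.7363 -0.5938  2.6932] M [-0.2771  0.2167  0.0958] w 0.0288
row [ 0.04 -0.01  0.04] [ 0.11  0.02 -0.07]
```

Call:
{"name": "send_rows", "arguments": {
  "rows": [
    [0, 0, 0.01, 0, 0, 3],
    [0, 0, 0.02, 0, 0, 6],
    [0, 0, 0.02, 0, 0, 8]
  ]
}}

```text
time: 18.27
tcp_pos: [0.5307, 0.3658, 0.0758]
ee_rot: [0.0, 0.464, 0.886, 0.001]
ft_force: [-0.4, -1.5, 0.9]
width: 0.0287
```

```bash
python3 -c "
from h import *
rel(.5304,.366,.0753,34.85)"
```

```text
t 18.27 tcp [0.5307 0.3658 0.0758] head 34.7 j6 -0.085 F [-0.4022 -1.5118  0.945 ] M [-0.2642  0.1201  0.054 ] w 0.0287
row [ 0.03 -0.02  0.05] [ 0.11  0.   -0.15]
```

Still easy. Continue in 8° steps.

Call:
{"name": "send_rows", "arguments": {
  "rows": [
    [0, 0, 0.03, 0, 0, 3],
    [0, 0, 0.05, 0, 0, 6],
    [0, 0, 0.05, 0, 0, 8]
  ]
}}

```text
time: 18.65
tcp_pos: [0.5308, 0.3659, 0.0756]
ee_rot: [0.0, 0.525, 0.851, 0.001]
ft_force: [-1.5, -1.0, 3.1]
width: 0.0289
```

```bash
python3 -c "
from h import *
rel(.5304,.366,.0753,26.85)"
```

```text
t 18.65 tcp [0.5308 0.3659 0.0756] head 26.61 j6 0.056 F [-1.5035 -0.9885  3.0568] M [-0.3239  0.1896  0.0124] w 0.0289
row [ 0.03 -0.03  0.03] [ 0.12 -0.01 -0.24]
```

Call:
{"name": "send_rows", "arguments": {
  "rows": [
    [0, 0, 0.01, 0, 0, 3],
    [0, 0, 0.02, 0, 0, 6]
  ]
}}

```text
time: 18.9
tcp_pos: [0.5309, 0.3659, 0.0756]
ee_rot: [0.0, 0.57, 0.822, 0.001]
ft_force: [-1.8, -1.9, 3.0]
width: 0.0286
```

```bash
python3 -c "
from h import *
rel(.5304,.366,.0751,20.85)"
```

```text
t 18.90 tcp [0.5309 0.3659 0.0756] head 20.49 j6 0.163 F [-1.8161 -1.9181  2.9578] M [-0.3165  0.201   0.1711] w 0.0286
row [ 0.02 -0.04  0.05] [ 0.13 -0.03 -0.36]
```

Mz is 0.17 and may be rising. 3° more, then hold.

Call:
{"name": "send_rows", "arguments": {
  "rows": [
    [0, 0, 0.01, 0, 0, 3],
    [0, 0, 0.01, 0, 0, 3]
  ]
}}

```text
time: 19.15
tcp_pos: [0.5309, 0.3659, 0.0755]
ee_rot: [0.0, 0.591, 0.807, 0.001]
ft_force: [-1.8, -1.7, 3.0]
width: 0.0288
```

```bash
python3 -c "
from h import *
rel(.5304,.366,.0751,17.85)"
```

```text
t 19.15 tcp [0.5309 0.3659 0.0755] head 17.53 j6 0.214 F [-1.7925 -1.669   2.9583] M [-0.3759  0.2031  0.2288] w 0.0288
row [ 0.03 -0.04  0.04] [ 0.12 -0.03 -0.32]
```

Call:
{"name": "send_rows", "arguments": {
  "rows": [
    [0, 0, 0, 0, 0, 0]
  ]
}}

```text
time: 19.27
tcp_pos: [0.5309, 0.3659, 0.0755]
ee_rot: [0.0, 0.591, 0.807, 0.001]
ft_force: [0.4, -0.9, 2.8]
width: 0.029
```

```bash
python3 -c "
from h import *
rel(.5304,.366,.0751,17.85)"
```

```text
t 19.27 tcp [0.5309 0.3659 0.0755] head 17.58 j6 0.214 F [ 0.4318 -0.9264  2.7521] M [-0.3622  0.2172  0.1459] w 0.029
row [ 0.02 -0.04  0.04] [ 0.13 -0.03 -0.27]
```

Call:
{"name": "send_rows", "arguments": {
  "rows": [
    [0, 0, 0.01, 0, 0, 3],
    [0, 0, 0.01, 0, 0, 3]
  ]
}}

```text
time: 19.52
tcp_pos: [0.5309, 0.3659, 0.0755]
ee_rot: [0.0, 0.611, 0.791, 0.001]
ft_force: [-1.5, -1.9, 2.3]
width: 0.0289
```

```bash
python3 -c "
from h import *
rel(.5304,.366,.0751,14.85)"
```

```text
t 19.52 tcp [0.5309 0.3659 0.0755] head 14.64 j6 0.265 F [-1.5495 -1.8843  2.2747] M [-0.3778  0.1906  0.204 ] w 0.0289
row [ 0.02 -0.04  0.04] [ 0.13 -0.03 -0.21]
```

Call:
{"name": "send_rows", "arguments": {
  "rows": [
    [0, 0, 0, 0, 0, 0]
  ]
}}

```text
time: 19.65
tcp_pos: [0.5309, 0.3659, 0.0755]
ee_rot: [0.001, 0.611, 0.792, 0.001]
ft_force: [-1.7, -1.6, 2.0]
width: 0.0292
```

```bash
python3 -c "
from h import *
rel(.5304,.366,.0751,14.85)"
```

```text
t 19.65 tcp [0.5309 0.3659 0.0755] head 14.71 j6 0.264 F [-1.6839 -1.5792  2.0269] M [-0.4001  0.1911  0.2359] w 0.0292
row [ 0.02 -0.04  0.04] [ 0.13 -0.03 -0.14]
```

Mz has settled at about 0.22 N m, well above turning friction (≤0.07), so it is seated. I release, turn back, regrip and check for immediate hard resistance.

Call:
{"name": "send_rows", "arguments": {
  "rows": [
    [0, 0, 0, 0, 0, 0],
    [0, 0, 0, 0, 0, 0],
    [0, 0, 0, 0, 0, -10],
    [0, 0, 0, 0, 0, -20],
    [0, 0, 0, 0, 0, -20]
  ],
  "claw": 0.45
}}

```text
time: 20.27
tcp_pos: [0.5308, 0.366, 0.0753]
ee_rot: [0.001, 0.465, 0.885, 0.001]
ft_force: [1.1, 0.2, -1.0]
width: 0.0427
```

Call:
{"name": "send_rows", "arguments": {
  "rows": [
    [0, 0, 0, 0, 0, 0],
    [0, 0, 0, 0, 0, 0],
    [0, 0, 0, 0, 0, 0],
    [0, 0, 0, 0, 0, 0]
  ],
  "claw": 0
}}

```text
time: 20.78
tcp_pos: [0.5307, 0.3659, 0.0751]
ee_rot: [0.0, 0.465, 0.885, 0.001]
ft_force: [-0.2, -0.1, -0.1]
width: 0.0287
```

```bash
python3 -c "
from h import *
rel(.5304,.366,.0751,34.85)"
```

```text
t 20.77 tcp [0.5307 0.3659 0.0751] head 34.56 j6 -0.083 F [-0.2385 -0.1335 -0.0651] M [-0.0959  0.135  -0.0101] w 0.0287
row [ 0.02 -0.01  0.  ] [ 0.11  0.   -0.29]
```

Call:
{"name": "send_rows", "arguments": {
  "rows": [
    [0, 0, 0, 0, 0, 3],
    [0, 0, 0, 0, 0, 6],
    [0, 0, 0, 0, 0, 6]
  ]
}}

```text
time: 21.15
tcp_pos: [0.5307, 0.3659, 0.0751]
ee_rot: [0.0, 0.511, 0.86, 0.001]
ft_force: [-1.8, 1.0, -0.2]
width: 0.0287
```

```bash
python3 -c "
from h import *
rel(.5304,.366,.0751,28.85)"
```

```text
t 21.15 tcp [0.5307 0.3659 0.0751] head 28.6 j6 0.021 F [-1.7713  1.0081 -0.2363] M [-0.0914  0.035   0.1381] w 0.0287
row [ 0.02 -0.02  0.  ] [ 0.11 -0.   -0.25]
```

6° gave 0.14 N m; the 1.5 N m/rad cushion against a seated screw predicts 0.16. 3° more as a final confirmation.

Call:
{"name": "send_rows", "arguments": {
  "rows": [
    [0, 0, 0, 0, 0, 3],
    [0, 0, 0, 0, 0, 3]
  ]
}}

```text
time: 21.4
tcp_pos: [0.5307, 0.3659, 0.0751]
ee_rot: [0.0, 0.532, 0.847, 0.001]
ft_force: [-0.3, -0.2, -0.5]
width: 0.0288
```

```bash
python3 -c "
from h import *
rel(.5304,.366,.0751,28.85)"
```

```text
t 21.40 tcp [0.5307 0.3659 0.0751] head 25.69 j6 0.072 F [-0.2578 -0.2063 -0.463 ] M [-0.0583  0.0121  0.2498] w 0.0288
row [ 0.02 -0.02  0.  ] [ 0.11 -0.   -3.16]
```

Call:
{"name": "send_rows", "arguments": {
  "rows": [
    [0, 0, 0, 0, 0, -9],
    [0, 0, 0, 0, 0, -9],
    [0, 0, 0, 0, 0, -9]
  ],
  "claw": 0.5
}}

```text
time: 21.78
tcp_pos: [0.5308, 0.366, 0.0752]
ee_rot: [0.001, 0.465, 0.885, 0.001]
ft_force: [1.0, -0.4, 0.3]
width: 0.0466
```

Call:
{"name": "send_rows", "arguments": {
  "rows": [
    [0, 0, 0, 0, 0, 0],
    [0, 0, -2, 0, 0, 0],
    [0, 0, -6, 0, 0, 0],
    [0, 0, -10, 0, 0, 0],
    [0, 0, -10, 0, 0, 0]
  ]
}}

```text
time: 22.4
tcp_pos: [0.5334, 0.3676, 0.1822]
ee_rot: [0.003, 0.465, 0.885, 0.006]
ft_force: [-0.4, 0.1, 0.0]
width: 0.0474
```

```bash
python3 -c "
from h import *
rel(.5304,.366,.0751,28.85)
h=arm(65,180);head('wrist',h,.094)
cv2.imwrite('pics/w6.png',ctrl.read_camera('wrist')[:,:,::-1])"
```

```text
t 22.40 tcp [0.5334 0.3676 0.1822] head 34.57 j6 -0.083 F [-0.3869  0.0867  0.0312] M [-0.0061 -0.041   0.0257] w 0.0474
row [ 0.05 -0.47 10.7 ] [0.75 0.02 5.72]
wrist pred [313.5063 195.5202] area 1078.8849432808347 seen [311.2596 193.3899] [295 176  34  36 913] shift mm [-2.6901  0.4675]
```

View pics/w6.png

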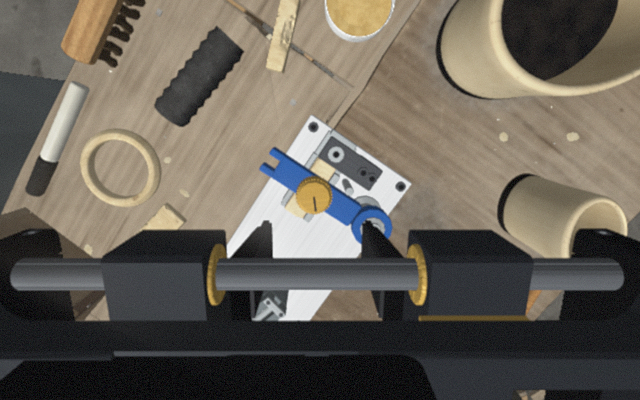

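The last picture shows the arm over the blank, the head at (313,195) with its black line turned about 135–145° clockwise from before, the blank and bystanders in place, and the gripper clear. Hand in.

```bash
python3 -c "
from workcell import ctrl
print(ctrl.sense()['ft_force']);print(ctrl.hand_in())"
```

```text
[-0.7892631  -0.0814353  -0.17020479]
the job is handed in; nothing more can be done
None
```

I drew the catch bolt, swung the blue arm to its stop pin and screwed the thumbscrew down to its seat. I then released everything and handed in at about 22 s; the hand-in gave no verdict.

**Catch bolt:** the first grip on the knob missed because the fingers shut just behind it. I re-measured and gripped it on the second try, then drew the bolt about 16 mm.

**Arm:** I pushed it with the closed fingers until the force jumped to about 15 N and it stopped moving.

**Thumbscrew:** I turned it in two grips, about 150° of gripper turn in all, until it turned hard. A third grip checked the seat: the torque rose 0.14 then 0.25 N m over 9° of turn, matching the 1.5 N m/rad cushion. That is about 0.17 rad of wind-up, below the 0.35 limit.

**Last checks:**
- The final picture shows the arm over the blank, the things in view apparently undisturbed, and the gripper clear.
- The black line on the head, read roughly from the pictures, turned about 135°, against about 146° of gripper turn before it turned hard. I put the gap down to the rough reading and possibly some slip.
- The wrist camera placed the head 2–3 mm off my jig-frame estimate.
- I did not measure the foot's force on the blank or the blank's exact position.

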